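# Show the edge of a divider plate

## Task

Push the frosted glass door all the way to the end of the pine shelf away from the plain, unslotted acrylic divider. Then push that divider, flat on the ledge and without picking it up, out over the ledge's front edge (the robot's side) until it sticks out about four centimetres and lies roughly square to the edge, so that it can later be taken by its edge. Do not let it tip off, and leave the slotted divider and everything else where it is.

Things in the scene. Friction and masses are not known exactly. Their poses are not given: they have to be found in the camera images.
- shelf_edge (a point): Middle of the top front edge of the pine shelf's ledge, which is 100 mm above the marble worktop. x points from the front edge (the robot's side) to the back, y along the edge to the left, z up. The fixed ledge is flat and open above and at the back, 240 mm deep (x 0 to 240) and 544 mm long (y -272 to 272) between two pine end panels 18 mm thick that rise 50 mm above it.
- door (a joint): Position (m) of the sliding door along the shelf's y: 0 in the middle, +0.130 at the left end stop, -0.130 at the right one. It slides with light friction (1.5 N, some damping) and stays where left. The panel of frosted glass is 260 mm long (y), 6 mm thick, stands 8 to 14 mm behind the front edge and rises 64 mm above the ledge. It starts near the middle, partly in front of both dividers; a plate cannot pass through or under it.
- door_pull (a point): Centre of the front (robot-side) face of the door's steel pull: an upright block on the middle of the door, 12 mm wide (y), standing 30 mm out from the glass towards the robot (so it reaches 22 mm in front of the ledge edge), 15 to 65 mm above the ledge.
- divider: The plain divider to be pushed: whitish acrylic rectangle 120 mm (its x, front to back) by 85 mm (its y), 8 mm thick, 70 to 140 g, lying flat on the ledge on one side of the middle (left or right varies), turned up to 0.2 rad. Origin: centre of its underside. Pushed with fingertips behind its rear edge it slides and stops with them.
- divider_front (a point): Middle of the plain divider's front edge (the edge towards the robot), half-way up its thickness, 60 mm from its centre; its axes are those of the divider.
- comb: The other divider, of the same material, 120 by 85 by 8 mm, also turned up to 0.2 rad, but with two slots 18 mm wide and 57 mm deep cut into one long side. It lies on the other half of the ledge. Origin: centre of its underside. Leave it.
- tube: Grey PVC tube mold, capped at its lower end, 54 mm across and 70 mm high, standing on the ledge's middle towards the back. Origin: centre of its underside. Leave it.
- jar: Amber jar, 40 mm across and 45 mm high, on the ledge's middle in front of the tube. Origin: centre of its underside. Leave it.
- trays: Stack of three teal silicone cavity trays, 130 by 180 by 83 mm, on the worktop left of the shelf. Origin: centre of its underside. Leave it.
- jug: Stainless jug, 96 mm across and 150 mm high, on the worktop right of the shelf. Origin: centre of its underside. Leave it.
- cup: White cup, 70 mm across and 60 mm high, on the worktop in front of the shelf, left. Origin: centre of its underside. Leave it.
- spatula: Spatula, about 200 mm long, lying on the worktop in front of the shelf, right. Leave it.
Not all that is in view belongs to the job. Leave any blue or yellow look-alike of the divider alone.

How it is judged:
On the way, in this order (a step that is already met when the one before it is completed fails the run):
1. the door has been pushed to the end away from the plain divider (((y of divider_front in the frame of shelf_edge above 0.04 m and value of joint door below -0.105 m) or (y of divider_front in the frame of shelf_edge below -0.04 m and value of joint door above 0.105 m))), for 0.2 s.
2. the plain divider sticks out over the front edge (x of divider_front in the frame of shelf_edge between -0.054 and -0.025 m and angle between the x axis of divider and the x axis of shelf_edge, either way round below 0.26 rad), for 0.2 s.
At the end, for the whole second after the job is handed in: The door is within 25 mm of the end stop away from the plain divider; that divider lies flat and still on the ledge, its front edge 25 to 54 mm beyond the ledge's front edge, square to it within 15 degrees; nothing else has been moved (all of step 2 and ((y of divider_front in the frame of shelf_edge above 0.04 m and value of joint door below -0.105 m) or (y of divider_front in the frame of shelf_edge below -0.04 m and value of joint door above 0.105 m)) and angle between divider's own z axis and vertical below 0.06 rad and linear speed of divider below 0.01 m/s and height (world z) of divider between 0.094 and 0.106 m); the robot touches nothing.
It fails at once if the plain divider is lifted off the ledge (height (world z) of divider above 0.115 m).
It fails at once if the plain divider tips or falls (angle between divider's own z axis and vertical above 0.25 rad or height (world z) of divider below 0.085 m).
It fails at once if the slotted divider is moved more than 15 mm (distance of comb from where it was at the start of the episode above 0.015 m).
It fails at once if the tube, jar, trays, jug, cup or spatula is moved more than 20 mm (distance of any of tube, jar, trays, jug, cup, spatula from where it was at the start of the episode above 0.02 m).
It also fails if it takes over 50 s, if anything falls off the work surface, if the arm or the gripper's body presses on something with over 40 N, if the wrist force passes 120 N, or if a joint passes its speed limit or range.

## Robot

A 7-joint arm with a two-finger parallel gripper is mounted at the origin on the work surface. World frame = base frame: x ahead of the robot, y to its left, z up, the work surface at z = 0. Lengths are in m, angles in rad, forces in N, time in s.
With the tool pointing down it reaches from about 0.4 to 0.875 m from the base axis. Payload 19.3 kg.
Tool frame: the origin (TCP) lies midway between the tips of the shut fingers; the grasp point (between the pads) lies 19 mm behind it (bot.pinch_z is the distance from the TCP to the grasp point, in m); z points along the fingers, y is the line along which they close (so a half turn about z gives the same grasp; the last joint's range is limited). The gripper opens to 85 mm and grips with 20 to 120 N. Pads are 22 mm wide; open, the fingers measure 114 mm over their backs; the gripper's body (76 mm by 85 mm) begins 54 mm behind the grasp point. The pads swing forward as they close: fully open they stand 13 mm farther back than shut.
Start: joints at [1.256, 0.521, -0.036, 1.599, 0.021, 1.021, -0.113], TCP at [0.151, -0.606, 0.231] pointing down, gripper open.
Joint ranges: [-2.91, 2.91], [-0.3, 2.13], [-1.5, 1.42], [0.17, 2.43], [-1.26, 4.41], [0.16, 1.93], [-2.52, 2.52]. Speed limits (rad/s): [1.89, 1.89, 2.39, 2.39, 3.01, 3.01, 3.01].

## Interface

Orientations are given as [roll, pitch, yaw] about the fixed x, y, z axes, in that order (R = Rz(yaw) Ry(pitch) Rx(roll)).
In Python, from workcell import observe, viewer, bot gives the robot as it stands. The module is installed in compiled form; this text tells all that it offers.
- The arm moves only by the tool play_rows, never from a script. Its argument "motion" is a list of rows, each a list of 7 numbers: the shift along the tool's x, y, z in cm, then the turn, a rotation vector about the tool's x, y, z in rad, then the opening, from -1 (shut) to 1 (fully open), so that 0 is half open. A call has exactly 5 rows; each row is the pose to reach, as a shift and turn from the pose commanded when the call began, along the tool's axes at that moment; what a row does not reach only later rows make up. A row lasts 1/10 s, in which the tool goes at most 50 mm and 8.59 degrees, less where a joint would pass 70% of its speed; a pose out of reach is approached as far as the arm can. A call with a gripper value outside its range is refused whole. The fingers move at their own pace and stop on an object; "squeeze" is the grip in N (left out, the last holds). Time passes only in rows, so rows that repeat a pose let the fingers close, or fill a call up. It gives the time, the measured TCP pose, the force, the opening and the grip force at its end, in the units of the state.
- observe(): the state, without advancing time (a new reading comes with each control period).
- viewer.grab_frame(name): name is "side" or "top" or "wrist"; returns (picture, depth): 420x560x3 uint8, red, green, blue; 420x560 float32, m along the optical axis (not along the pixel's ray), 0 where there is no reading.
- viewer.camera_info(name): a dict with "fx", "fy", "cx", "cy" (pixels), "R" (3x3) and "t" (3): a world point X has camera coordinates R X + t. Camera axes: x right, y down, z forward; pixel columns grow to the right and rows downward; lengths in m; the calibration is good to about 2 mm. A picture is of the moment at which its call begins: read the wrist's pose just before it. camera_info takes no time and is no camera call; for the wrist camera it gives the pose at the moment of the call.
- bot.job_done(): hands the job in; it is judged then, once.
The state is a dict: "clock": time; "qpos": joint angles; "qd": joint speeds; "joint_efforts": joint torques, N m; "position": TCP position; "tool_rot": TCP orientation; "force": force on the tool from outside, world axes, zero at the start; "moment": the same for the moment, N m; "grip_width": finger opening in m; "finger_force": force on a finger pad.
Only numpy, scipy, OpenCV 4.12 (cv2) and the standard library are available. Lean on these libraries where they do the work, as an engineer would, in place of code of your own. Each camera call takes 0.05 s, during which the arm holds its last target. There are 200 camera calls.

## Working session

There is one attempt and no reset: what is moved stays moved. The work goes in short steps, Python scripts to look and compute and a tool call to move; the robot and the scene stay as the last step left them, time stands still between calls to the robot, and variables do not carry over. Pictures are saved under pics/ and viewed, at most 10 in all, crops included, and the job is handed in when it is done.

Besides the shell and the picture viewer there is one more tool, called after "Emit:" as name(argument=value, ...), one argument or row to a line, values as JSON. play_rows: Moves the arm, as the interface text tells. Its arguments: {"type":"object","properties":{"motion":{"type":"array"},"squeeze":{"type":"number"}},"required":["motion"]}

```bash
mkdir -p pics
python3 - <<'E'
from workcell import observe, viewer, bot
import cv2,numpy as np
s=observe();print(s['clock'],s['position'],s['tool_rot'],s['grip_width'])
for n in['top','side']:
    p,d=viewer.grab_frame(n);cv2.imwrite(f'pics/{n}0.png',p[:,:,::-1]);np.savez(f'{n}0.npz',p=p,d=d)
    c=viewer.camera_info(n);print(n,c)
E
```

```text
0.0 [ 0.15134597 -0.6060812   0.23074587] [-3.14052326e+00  1.11126350e-04  2.44768138e-01] 0.0852314800575945
top {'fx': 434.7498464398857, 'fy': 434.7498464398857, 'cx': 281.23255911827755, 'cy': 209.1422159575487, 'R': array([[ 0.01782121, -0.9994968 , -0.02624013],
       [-0.99696529, -0.01577472, -0.0762324 ],
       [ 0.07578011,  0.02751905, -0.99674474]]), 't': array([0.01168976, 0.45542434, 1.32640448])}
side {'fx': 514.6020525633154, 'fy': 514.6020525633154, 'cx': 283.7670790640201, 'cy': 207.4800141570243, 'R': array([[-0.95345265, -0.30152574, -0.00320404],
       [-0.15895174,  0.51159294, -0.84439742],
       [ 0.25624672, -0.80458368, -0.53570769]]), 't': array([0.43146628, 0.17207095, 1.42526379])}
```

View pics/top0.png

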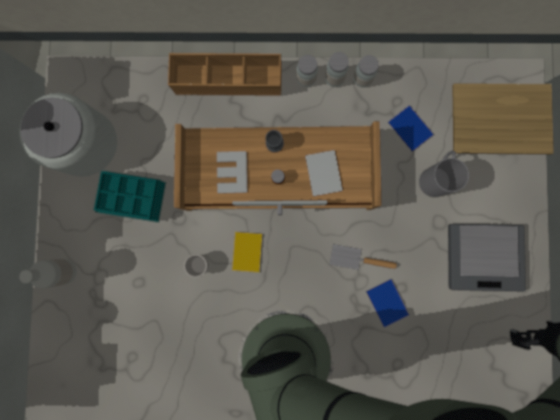

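View pics/side0.png

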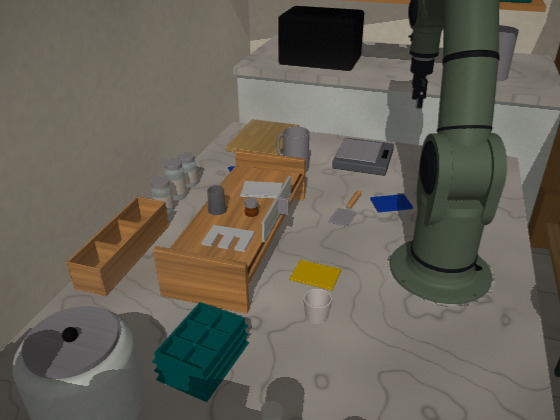

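The top view shows the plain divider on the right at about (323,173) and the comb on the left at (232,172). The jar is at (278,177), the tube at (275,140), and the door with its pull at about (280,205). Next I measure them.

```bash
cat > h.py <<'E'
import numpy as np,cv2
from workcell import observe,viewer,bot
def ray(n,uv,z,c=None):
    c=c or viewer.camera_info(n);uv=np.atleast_2d(uv).astype(float)
    r=np.c_[(uv[:,0]-c['cx'])/c['fx'],(uv[:,1]-c['cy'])/c['fy'],np.ones(len(uv))]@c['R']
    o=-c['R'].T@c['t'];return o+r*((z-o[2])/r[:,2])[:,None]
def cloud(n,d,c=None):
    c=c or viewer.camera_info(n);v,u=np.mgrid[:d.shape[0],:d.shape[1]]
    P=np.stack([(u-c['cx'])/c['fx']*d,(v-c['cy'])/c['fy']*d,d],-1)
    return (P-c['t'])@c['R']
def plate(p,box,z=0.108,thr=70,n='top'):
    h=cv2.cvtColor(p,cv2.COLOR_RGB2HSV);x0,y0,x1,y1=box
    m=np.zeros(p.shape[:2],np.uint8);m[y0:y1,x0:x1]=((h[...,1]<thr)&(h[...,2]>120))[y0:y1,x0:x1]*255
    k=max(cv2.findContours(m,0,2)[0],key=cv2.contourArea)
    W=ray(n,k[:,0],z);r=cv2.minAreaRect((W[:,:2]*1000).astype(np.float32))
    return m,r,cv2.boxPoints(r)
E
python3 - <<'E'
from h import *
f=np.load('top0.npz');p,d=f['p'],f['d'];P=cloud('top',d)
for nm,b in(('div',(298,140,355,199)),('comb',(205,140,262,198))):
    m,r,bx=plate(p,b);print(nm,r,bx.round().tolist(),np.median(P[m>0][:,2]))
# shelf: wood mask -> minAreaRect of end-panel tops
h=cv2.cvtColor(p,cv2.COLOR_RGB2HSV)
z=P[...,2];reg=np.zeros(z.shape,bool);reg[110:222,165:392]=1
wood=reg&(h[...,0]<22)&(h[...,1]>90)
for nm,lo,hi in(('ledge',.09,.106),('panel',.142,.158)):
    q=P[wood&(z>lo)&(z<hi)][:,:2]*1000
    if nm=='panel':
        for s,t in(('L',q[:,1]>q[:,1].mean()),('R',q[:,1]<=q[:,1].mean())):
            r=cv2.minAreaRect(q[t].astype(np.float32));print(nm,s,r,cv2.boxPoints(r).round().tolist())
    else: r=cv2.minAreaRect(q.astype(np.float32));print(nm,r,cv2.boxPoints(r).round().tolist())
q=P[reg&(z>.152)&(z<.178)&(h[...,1]<90)];q=q[(q[:,0]<.58)]
r=cv2.minAreaRect((q[:,:2]*1000).astype(np.float32));print('door',r,cv2.boxPoints(r).round().tolist(),np.median(q[:,2]))
for nm,a in(('jar',(177,278)),('tube',(140,275))):print(nm,P[a].round(3))
E
```

```text
div ((556.2650146484375, -102.29898834228516), (122.28640747070312, 86.57649993896484), 11.528794288635254) [[488.0, -72.0], [505.0, -157.0], [625.0, -132.0], [608.0, -48.0]] 0.10843190618924531
comb ((555.914794921875, 165.23489379882812), (120.98359680175781, 82.05829620361328), 1.3865439891815186) [[494.0, 205.0], [496.0, 123.0], [617.0, 126.0], [615.0, 208.0]] 0.10797292171485447
ledge ((572.4218139648438, 31.172836303710938), (239.52789306640625, 546.7315063476562), 1.308698296546936) [[446.0, 302.0], [459.0, -245.0], [698.0, -239.0], [686.0, 307.0]]
panel L ((564.9987182617188, 311.35595703125), (237.250732421875, 19.523067474365234), 1.2474377155303955) [[446.0, 319.0], [447.0, 299.0], [684.0, 304.0], [683.0, 324.0]]
panel R ((576.9755859375, -248.953125), (237.81094360351562, 18.04950523376465), 1.4046601057052612) [[458.0, -243.0], [458.0, -261.0], [696.0, -255.0], [696.0, -237.0]]
door ((486.24029541015625, -62.82977294921875), (69.07052612304688, 424.03912353515625), 16.02433204650879) [[395.0, 131.0], [512.0, -276.0], [578.0, -257.0], [461.0, 150.0]] 0.16462923746805705
jar [0.535 0.026 0.149]
tube [0.648 0.038 0.119]
```

```bash
python3 -c "
import cv2
p=cv2.imread('pics/top0.png')[110:225,165:395];cv2.imwrite('pics/c0.png',cv2.resize(p,None,fx=3.4,fy=3.4,interpolation=2))"
```

```text
(no output)
```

View pics/c0.png

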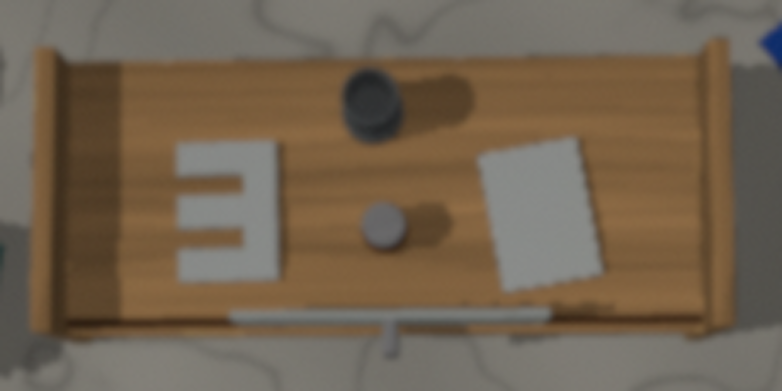

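The crop shows the door top from (230,318) to (550,314), with the pull's tip at (391,355). The plain divider is at (540,213), turned about 10°.

Next I compute the pull position and write a helper that gives moves in tool axes.

```bash
cat >> h.py <<'E'
from scipy.spatial.transform import Rotation as Ro
S0=np.array([.4525,.0285,.1]);SY=.023;SR=Ro.from_euler('z',SY).as_matrix()
sh=lambda X:(np.atleast_2d(X)-S0)@SR          # world -> shelf
def to(x,y,z,yaw=SY):                          # shelf target (m) -> shift cm, rotvec, in tool axes
    s=observe();R=Ro.from_euler('xyz',s['tool_rot']);T=SR@np.array([x,y,z-.1])+S0
    q=Ro.from_euler('xyz',[np.pi,0,yaw])
    print('t',round(s['clock'],2),'shelf pos',sh(s['position']).round(4)[0],'rpy',np.round(s['tool_rot'],3),'F',np.round(s['force'],1))
    print('  shift cm',(R.inv().apply(T-s['position'])*100).round(2),'rot',(R.inv()*q).as_rotvec().round(3))
E
python3 - <<'E'
from h import *
c=lambda u,v:(165+u/3.4,110+v/3.4)
print('door ends',sh(ray('top',[c(230,318),c(550,314)],.164)).round(4),'pull tip',sh(ray('top',[c(391,355)],.165)).round(4))
print('jar/tube',sh(ray('top',[(278,177)],.145)),sh(ray('top',[(274,140.5)],.17)))
to(-.05,-.35,.231)
E
```

```text
door ends [[ 0.0078  0.1213  0.064 ]
 [ 0.009  -0.1383  0.064 ]] pull tip [[-0.0234 -0.0096  0.065 ]]
jar/tube [[ 0.08344789 -0.00387419  0.045     ]] [[0.18189178 0.00593366 0.07      ]]
t 0.1 shelf pos [-0.3157 -0.6275  0.1308] rpy [-3.141  0.     0.245] F [-0.2  0.4 -0.9]
  shift cm [ 32.02 -21.23  -0.  ] rot [-0.001  0.     0.222]
```

Emit:
play_rows(
  motion=[
    [4,-2.6,0,0,0,0.04,-1],
    [8,-5.3,0,0,0,0.09,-1],
    [12,-8,0,0,0,0.13,-1],
    [16,-10.6,0,0,0,0.18,-1],
    [20,-13.2,0,0,0,0.222,-1],
  ],
)

```text
clock: 0.6
position: [0.3144, -0.4282, 0.2312]
tool_rot: [-3.141, 0.0, 0.021]
force: [0.7, -0.7, 0.3]
grip_width: 0.0122
finger_force: 0.0
```

```bash
python3 -c "
from h import *
to(-.017,-.06,.231)"
```

```text
t 0.6 shelf pos [-0.1486 -0.4534  0.1312] rpy [-3.141  0.     0.021] F [ 0.7 -0.7  0.3]
  shift cm [ 1.306e+01 -3.937e+01  2.000e-02] rot [-0.     0.    -0.002]
```

Emit:
play_rows(
  motion=[
    [2,-4,0,0,0,0,-1],
    [4,-8,0,0,0,0,-1],
    [6,-12,0,0,0,0,-1],
    [8,-16,0,0,0,0,-1],
    [10,-20,0,0,0,0,-1],
  ],
)

```text
clock: 1.1
position: [0.4092, -0.2259, 0.2313]
tool_rot: [-3.142, 0.0, 0.023]
force: [1.9, -0.2, 0.7]
grip_width: 0.0001
finger_force: 0.0
```

Emit:
play_rows(
  motion=[
    [1,-4,0,0,0,0,-1],
    [2,-8,0,0,0,0,-1],
    [3,-12,0,0,0,0,-1],
    [3,-16,0,0,0,0,-1],
    [3,-19,0,0,0,0,-1],
  ],
)

```text
clock: 1.6
position: [0.4343, -0.0346, 0.2312]
tool_rot: [-3.141, 0.0, 0.024]
force: [-0.0, -0.5, 0.5]
grip_width: 0.0002
finger_force: 0.0
```

```bash
python3 -c "
from h import *
to(-.017,-.06,.130)"
```

```text
t 1.6 shelf pos [-0.0196 -0.0627  0.1312] rpy [-3.141  0.     0.024] F [-0.  -0.5  0.5]
  shift cm [ 0.27 -0.26 10.12] rot [-0.     0.     0.001]
```

Emit:
play_rows(
  motion=[
    [0,0,3,0,0,0,-1],
    [0,0,6,0,0,0,-1],
    [0,0,9,0,0,0,-1],
    [0,0,10,0,0,0,-1],
    [0,0,10,0,0,0,-1],
  ],
)

```text
clock: 2.1
position: [0.434, -0.0369, 0.1306]
tool_rot: [-3.141, 0.002, 0.023]
force: [-0.2, 0.3, 1.3]
grip_width: 0.0001
finger_force: 0.0
```

Emit:
play_rows(
  motion=[
    [0,-1.5,0,0,0,0,-1],
    [0,-3,0,0,0,0,-1],
    [0,-4.5,0,0,0,0,-1],
    [0,-6,0,0,0,0,-1],
    [0,-7.5,0,0,0,0,-1],
  ],
)

```text
clock: 2.6
position: [0.4336, 0.0383, 0.1328]
tool_rot: [3.141, -0.002, 0.022]
force: [1.3, -1.7, -1.2]
grip_width: -0.0001
finger_force: 1.0
```

Emit:
play_rows(
  motion=[
    [0,-1.5,0,0,0,0,-1],
    [0,-3,0,0,0,0,-1],
    [0,-4.5,0,0,0,0,-1],
    [0,-6,0,0,0,0,-1],
    [0,-7.5,0,0,0,0,-1],
  ],
)

```text
clock: 3.1
position: [0.4319, 0.1134, 0.1328]
tool_rot: [-3.142, -0.002, 0.022]
force: [1.3, -1.8, -0.8]
grip_width: 0.0
finger_force: 1.0
```

Run:
```python
from h import *
to(-.017,.104,.130)
p,d=viewer.grab_frame('top');np.savez('top1.npz',p=p,d=d)
cv2.imwrite('pics/top1.png',cv2.resize(p[110:235,165:395,::-1],None,fx=3.4,fy=3.4,interpolation=2))
```

```text
t 3.1 shelf pos [-0.0187  0.0854  0.0328] rpy [-3.142e+00 -2.000e-03  2.200e-02] F [ 1.3 -1.8 -0.8]
  shift cm [ 0.17 -1.86  0.28] rot [-0.    -0.002 -0.001]
```

View pics/top1.png

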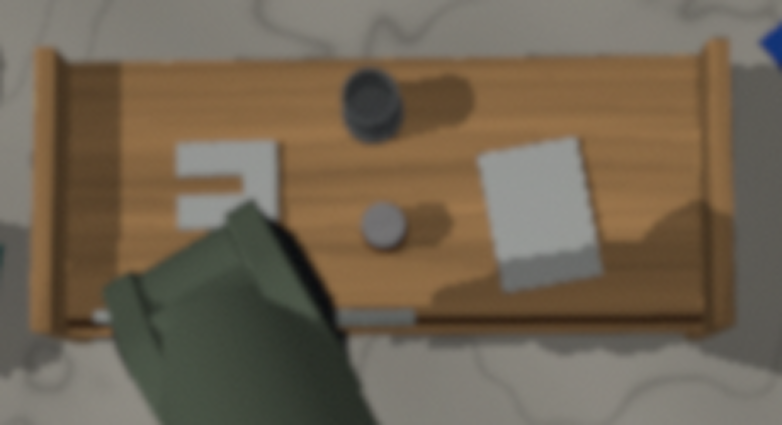

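The door's right end moved from u=550 to u=415, about 110 mm, so the door is at about 0.10. I push it 2.3 cm further.

Emit:
play_rows(
  motion=[
    [0,-0.6,0,0,0,0,-1],
    [0,-1.2,0,0,0,0,-1],
    [0,-1.8,0,0,0,0,-1],
    [0,-2.3,0,0,0,0,-1],
    [0,-2.3,0,0,0,0,-1],
  ],
)

```text
clock: 3.65
position: [0.4306, 0.1366, 0.1313]
tool_rot: [-3.141, 0.0, 0.023]
force: [0.8, -0.3, 0.8]
grip_width: -0.0
finger_force: 0.0
```

Emit:
play_rows(
  motion=[
    [0,1,0,0,0,0,-1],
    [0,2,0,0,0,0,-1],
    [0,2.5,-3,0,0,0,-1],
    [0,2.5,-7,0,0,0,-1],
    [0,2.5,-10,0,0,0,-1],
  ],
)

```text
clock: 4.15
position: [0.4312, 0.1097, 0.2331]
tool_rot: [-3.141, -0.0, 0.021]
force: [0.6, -0.1, 0.1]
grip_width: -0.0001
finger_force: 0.0
```

```bash
python3 -c "
from h import *
f=np.load('top1.npz');p=f['p']
to(.1,-.12,.25);to(.19,-.12,.25)
X=np.array([[.4965,-.1145,.104],[.6165,-.09,.104]]);print(sh(X))"
```

```text
t 4.15 shelf pos [-0.0194  0.0816  0.1331] rpy [-3.141 -0.     0.021] F [ 0.6 -0.1  0.1]
  shift cm [11.98 20.15 -1.69] rot [-0.    -0.    -0.002]
t 4.15 shelf pos [-0.0194  0.0816  0.1331] rpy [-3.141 -0.     0.021] F [ 0.6 -0.1  0.1]
  shift cm [20.98 20.13 -1.69] rot [-0.    -0.    -0.002]
[[ 0.04069965 -0.14397409  0.004     ]
 [ 0.16123136 -0.12224033  0.004     ]]
```

Emit:
play_rows(
  motion=[
    [3,3,0,0,0,0,0],
    [6,6,0,0,0,0,0],
    [9,9,0,0,0,0,0],
    [12,12,0,0,0,0,0],
    [15,15,0,0,0,0,0],
  ],
)

```text
clock: 4.65
position: [0.5852, -0.0385, 0.2312]
tool_rot: [3.141, 0.0, 0.022]
force: [-0.4, 0.7, 0.2]
grip_width: 0.0429
finger_force: 0.0
```

Emit:
play_rows(
  motion=[
    [2,2,0,0,0,0,0],
    [5,4,0,0,0,0,0],
    [7,6,0,0,0,0,0],
    [7,6.1,0,0,0,0,0],
    [7,6.1,0,0,0,0,0],
  ],
)

```text
clock: 5.15
position: [0.6553, -0.0966, 0.2306]
tool_rot: [-3.142, 0.001, 0.021]
force: [0.4, 0.4, 0.1]
grip_width: 0.0427
finger_force: 0.0
```

Run:
```python
from h import *
to(.2,-.13,.115)
s=observe();c=viewer.camera_info('wrist');p,d=viewer.grab_frame('wrist');print(s['grip_width'])
P=cloud('wrist',d,c)
cv2.imwrite('pics/w1.png',p[:,:,::-1]);np.savez('w1.npz',p=p,d=d,P=P)
```

```text
t 5.15 shelf pos [ 0.1999 -0.1297  0.1306] rpy [-3.142e+00  1.000e-03  2.100e-02] F [0.4 0.4 0.1]
  shift cm [ 0.03  0.03 11.56] rot [-0.     0.001 -0.002]
0.04270735873102852
```

View pics/w1.png

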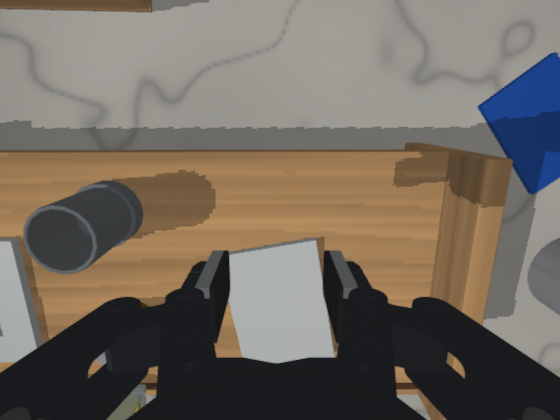

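The wrist view shows the divider's rear edge from about (228,252) to (318,239), with both fingers beside it. I check that edge and the fingertip height.

Run:
```python
from h import *
f=np.load('w1.npz');P=f['P'];c=viewer.camera_info('wrist')
print(sh(ray('wrist',[(228,252),(318,239)],.108,c)).round(4))
for n,sl in(('L',(slice(245,300),slice(190,230))),('R',(slice(245,300),slice(325,362)))):
    q=P[sl].reshape(-1,3);q=q[(q[:,2]>.15)];q=sh(q);print(n,q.min(0).round(4),q.max(0).round(4))
```

```text
[[ 0.1563 -0.088   0.008 ]
 [ 0.168  -0.1643  0.008 ]]
L [ 0.1898 -0.1301  0.1324] [ 0.2676 -0.095   0.2738]
R [ 0.1921 -0.1649  0.1369] [ 0.2676 -0.1301  0.2738]
```

Emit:
play_rows(
  motion=[
    [0,0,3.5,0,0,0,0],
    [0,0,7,0,0,0,0],
    [0,0,10,0,0,0,0],
    [0,0,12,0,0,0,0],
    [0,0,12.6,0,0,0,0],
  ],
)

```text
clock: 5.7
position: [0.6543, -0.0944, 0.1035]
tool_rot: [-3.141, 0.003, 0.024]
force: [0.5, 0.3, -0.1]
grip_width: 0.0428
finger_force: 0.0
```

Emit:
play_rows(
  motion=[
    [0,0,0.1,0,0,0,0],
    [0,0,0.2,0,0,0,0],
    [0,0,0.3,0,0,0,0],
    [0,0,0.3,0,0,0,0],
    [0,0,0.3,0,0,0,0],
  ],
)

```text
clock: 6.2
position: [0.6562, -0.095, 0.1029]
tool_rot: [3.142, -0.001, 0.023]
force: [0.1, -0.1, -0.3]
grip_width: 0.0427
finger_force: 0.0
```

Emit:
play_rows(
  motion=[
    [0,0,0.1,0,0,0,0],
    [0,0,0.15,0,0,0,0],
    [0,0,0.15,0,0,0,0],
    [0,0,0.15,0,0,0,0],
    [0,0,0.15,0,0,0,0],
  ],
)

```text
clock: 6.7
position: [0.656, -0.095, 0.1008]
tool_rot: [-3.142, 0.0, 0.023]
force: [-0.4, -0.0, 0.3]
grip_width: 0.0426
finger_force: 0.0
```

```bash
python3 -c "
from h import *
to(.09,-.13,.1);viewer.grab_frame('side');to(.09,-.13,.1)"
```

```text
t 6.7 shelf pos [ 0.2006 -0.1281  0.0008] rpy [-3.142  0.     0.023] F [-0.4 -0.   0.3]
  shift cm [-11.06   0.19   0.08] rot [-0.  0. -0.]
t 6.75 shelf pos [ 0.2006 -0.1281  0.0008] rpy [-3.142  0.     0.023] F [ 1.3  0.4 -0.1]
  shift cm [-11.06   0.19   0.08] rot [-0.  0. -0.]
```

Emit:
play_rows(
  motion=[
    [-1,0.1,0,0,0,0,0],
    [-2,0.2,0,0,0,0,0],
    [-2.8,0.2,0,0,0,0,0],
    [-3.6,0.2,0,0,0,0,0],
    [-4.4,0.2,0,0,0,0,0],
  ],
)

```text
clock: 7.25
position: [0.6113, -0.098, 0.1009]
tool_rot: [-3.142, -0.0, 0.023]
force: [0.0, 0.3, -0.1]
grip_width: 0.0426
finger_force: 0.2
```

Emit:
play_rows(
  motion=[
    [-0.8,0,0,0,0,0,0],
    [-1.6,0,0,0,0,0,0],
    [-2.4,0,0,0,0,0,0],
    [-3.2,0,0,0,0,0,0],
    [-4,0,0,0,0,0,0],
  ],
)

```text
clock: 7.75
position: [0.5715, -0.0988, 0.1008]
tool_rot: [-3.142, -0.0, 0.023]
force: [0.6, 0.5, 0.2]
grip_width: 0.0427
finger_force: 0.4
```

Run:
```python
from h import *
to(.09,-.13,.1)
p,d=viewer.grab_frame('side');cv2.imwrite('pics/s2.png',p[:,:,::-1])
s=p[120:260,180:340,::-1]
cv2.imwrite('pics/s2c.png',cv2.resize(s,None,fx=4.2,fy=4.2,interpolation=2))
```

```text
t 7.75 shelf pos [ 0.116  -0.13    0.0008] rpy [-3.142 -0.     0.023] F [0.6 0.5 0.2]
  shift cm [-2.6  -0.    0.08] rot [-0. -0. -0.]
```

View pics/s2c.png

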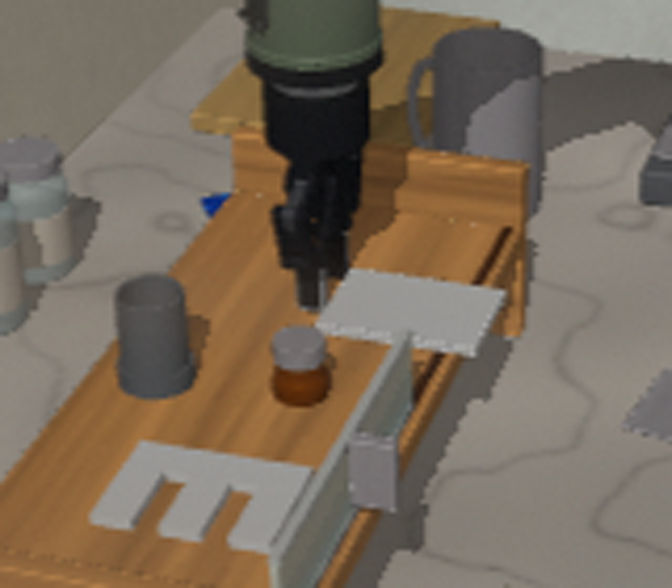

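The divider is now over the groove: corners at crop (318,318), (355,270), (505,290) and (475,350). The door, comb and jar are undisturbed. I measure how far it sticks out.

Run:
```python
from h import *
k=np.array([(318,318),(355,270),(505,290),(475,346)])/4.2+[180,120]
print(sh(ray('side',k,.108)).round(4))
print('door end top',sh(ray('side',np.array([[410,335]])/4.2+[180,120],.164)).round(4))
```

```text
[[ 0.1037 -0.085   0.008 ]
 [ 0.0996 -0.1583  0.008 ]
 [-0.0155 -0.1604  0.008 ]
 [-0.0149 -0.0792  0.008 ]]
door end top [[0.0064 0.0064 0.064 ]]
```

Emit:
play_rows(
  motion=[
    [-0.6,0,0,0,0,0,0],
    [-1.2,0,0,0,0,0,0],
    [-1.8,0,0,0,0,0,0],
    [-2.5,0,0,0,0,0,0],
    [-2.5,0,0,0,0,0,0],
  ],
)

```text
clock: 8.3
position: [0.546, -0.0996, 0.1008]
tool_rot: [3.142, 0.001, 0.023]
force: [0.0, 0.8, -0.5]
grip_width: 0.0429
finger_force: 0.0
```

Emit:
play_rows(
  motion=[
    [1,0,0,0,0,0,0],
    [2.5,0,0,0,0,0,0],
    [2.5,0,-3,0,0,0,0],
    [2.5,0,-7,0,0,0,0],
    [2.5,0,-11,0,0,0,0],
  ],
)

```text
clock: 8.8
position: [0.5725, -0.0986, 0.2119]
tool_rot: [-3.141, 0.001, 0.023]
force: [0.6, 0.2, 0.6]
grip_width: 0.0424
finger_force: 0.0
```

Emit:
play_rows(
  motion=[
    [3,0,0,0,0,0,0],
    [6,0,0,0,0,0,0],
    [8,0,0,0,0,0,0],
    [8,0,0,0,0,0,0],
    [8,0,0,0,0,0,0],
  ],
)

```text
clock: 9.3
position: [0.6522, -0.0968, 0.2102]
tool_rot: [-3.141, 0.001, 0.023]
force: [-0.5, -0.9, 0.2]
grip_width: 0.0426
finger_force: 0.0
```

Run:
```python
from h import *
to(.09,-.13,.1)
p,d=viewer.grab_frame('side')
s=p[120:260,180:340,::-1]
cv2.imwrite('pics/s3c.png',cv2.resize(s,None,fx=4.2,fy=4.2,interpolation=2))
```

```text
t 9.3 shelf pos [ 0.1967 -0.1299  0.1102] rpy [-3.141e+00  1.000e-03  2.300e-02] F [-0.5 -0.9  0.2]
  shift cm [-1.067e+01  1.000e-02  1.103e+01] rot [-0.     0.001  0.   ]
```

View pics/s3c.png

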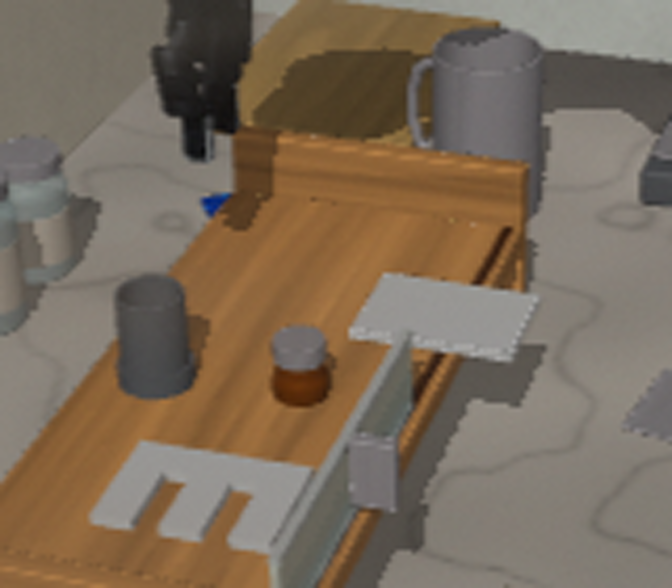

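The divider lies flat and square over the edge, with top corners at (352,328), (388,274), (537,296) and (513,350), and the gripper is clear. One last measurement before handing in.

Run:
```python
from h import *
k=np.array([(352,328),(388,274),(537,296),(513,350)])/4.2+[180,120]
q=sh(ray('side',k,.108));print(q.round(4))
f=q[2:,0].mean()
if -.048<f<-.031: print('front',f,bot.job_done())
```

```text
[[ 0.0759 -0.0786  0.008 ]
 [ 0.0741 -0.1594  0.008 ]
 [-0.0402 -0.1585  0.008 ]
 [-0.042  -0.0814  0.008 ]]
the job is handed in; nothing more can be done
front -0.04106620100886188 None
```

I handed the job in: the door is at its left end stop, and the plain divider lies flat and square with its front edge about 41 mm over the ledge edge by my last measurement; the comb, tube and jar looked undisturbed, but I have not seen the judge's verdict.

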